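# Walk the tube block round to face the reader bar

## Robot

A 7-joint arm with a two-finger parallel gripper is mounted at the origin on the work surface. World frame = base frame: x ahead of the robot, y to its left, z up, the work surface at z = 0. Lengths are in m, angles in rad, forces in N, time in s.
With the tool pointing down it reaches from about 0.375 to 0.925 m from the base axis. Payload 3.1 kg.
Tool frame: the origin (TCP) lies between the finger pads; the fingertips stand 19 mm ahead of it and the grasp point (between the pads) is the TCP; z points along the fingers, y is the direction in which the jaws open and shut (so a half turn about z gives the same grasp; the last joint's range is limited). The gripper opens to 85 mm and grips with 20 to 120 N. Pads are 22 mm wide; open, the fingers measure 114 mm over their backs; the gripper's body (76 mm by 85 mm) begins 54 mm behind the grasp point. The pads swing forward as they close: fully open they stand 13 mm farther back than shut.
Start: joints at [1.199, 0.383, 0.044, 1.598, -0.018, 1.161, -0.05], TCP at [0.176, -0.626, 0.25] pointing down, gripper open.
Joint ranges: [-2.61, 2.61], [-0.41, 2.15], [-1.48, 1.57], [0, 2.5], [-1.57, 4.71], [0.05, 1.97], [-2.85, 2.85]. Speed limits (rad/s): [2.79, 2.79, 3.14, 3.14, 3.14, 3.14, 3.14].

## Interface

Orientations are given as a unit quaternion [x, y, z, w].
In Python, from bench import move_ptp, movel, move_j, move_gripper, pause, inverse_kinematics, read_camera, camera_params, MotionError, sign_off, look_for, tip_of, read_time_s, read_qpos, read_joint_vel, read_effort, read_eef_pos, read_tcp_rot, read_ft_force, read_ft_torque, read_finger_gap gives the robot as it stands. Calls block until the motion is done:
- move_ptp(position, orientation): joint-space move of the TCP to a pose.
- movel(position, orientation=None, speed=0.15): straight line of the TCP; orientation=None keeps the orientation; speed is the mean speed in m/s.
- move_j(angles): joint-space move.
- move_gripper(opening, effort=None): finger opening in m; effort is the grip in N (None keeps the last); returns when the fingers have stopped.
- pause(seconds).
- inverse_kinematics(position, orientation): joint angles nearest the present ones, or None.
- read_camera(name): name is "side" or "top"; returns the picture (420x560x3 uint8, red, green, blue); there is no depth.
- camera_params(name): a dict with "K" (3x3 intrinsics, pixels), "camera_from_world" (4x4, takes a point from world to camera coordinates). Camera axes: x right, y down, z forward; pixel columns grow to the right and rows downward; lengths in m; the calibration is good to about 2 mm. A picture is of the moment at which its call begins. camera_params takes no time and is no camera call.
A pose or a line that the arm cannot do raises MotionError and nothing moves.
- sign_off(): hands the job in, once; it reports no verdict.
Trained networks look in the newest picture that a camera, given by its name, has taken for a name from the list of things; names that differ only in an ending like _2 or _b are one class to them, and where a whole thing is asked for, a point or a joint stands for the part that bears it (a point fixed in the world has none). Each returns a list of dicts, best first, with "confidence" (0 to 1); they miss things now and then, are a little off and sometimes report something else, mostly with a low value. They report only what shows in the picture. A call takes as long as a camera call. They do not tell look-alikes from the thing itself.
- look_for(camera, name): "at" ([column, row] in pixels, amid what is visible of it).
- tip_of(camera, name): "at" ([column, row] in pixels: a listed point, or the origin of a listed thing).
Readings, each from a call of its own:
- read_time_s(): time.
- read_qpos(): joint angles.
- read_joint_vel(): joint speeds.
- read_effort(): joint torques, N m.
- read_eef_pos(): TCP position.
- read_tcp_rot(): TCP orientation.
- read_ft_force(): force on the tool from outside, world axes, zero at the start.
- read_ft_torque(): the same for the moment, N m.
- read_finger_gap(): finger opening in m.
Only numpy, scipy, OpenCV 4.12 (cv2) and the standard library are available. Lean on these libraries where they do the work, as an engineer would, in place of code of your own. Each camera call takes 0.05 s, during which the arm holds its last target.

## Task

Turn the heavy aluminium tube block on the bench by pushing at its corners with the fingertips until one of its two long slotted faces (either one) looks at the reader bar, and slide it up flat against the bar, centred on the bar's dark window. Only push it: never lift, tip or carry it, and leave the bottle, the jar and the slide box where they stand.

Things in the scene. Friction and masses are not known exactly. Their poses are not given: they have to be found in the camera images.
- block: Bare aluminium tube block, loose, 0.7 to 0.95 kg: 90 mm along its x, 116 along its y, 40 high; origin at centre of underside, z up. Both long faces (+x and -x, alike) have four upright slots 8 mm deep; the 90 mm ends are plain. 12 dark empty wells on top, in rows of 4 along y. Slides with ordinary friction. Starts 55 mm or more clear of the bar, an end turned roughly towards it.
- reader: Grey reader bar fixed to the bench: 260 mm long (its y), 60 deep (x), 45 high (white pad 51). Origin on the bench below the middle of its upright reading face, the plane x = 0; +x points into the housing, the block belongs on the -x side. Dark window 80 mm wide, centred on y = 0, repeated as a dark band over the top. Block home: its centre at x = -45 mm, y = 0.
- reagent: Amber bottle, 52 mm across, 100 mm high, loose, to the +y side, 200 mm or more from the middle line of the bar; origin at the centre of its foot. Leave alone.
- jar: Small clear jar, 40 mm across, 50 mm high, loose, to the -y side, 200 mm or more from the middle line of the bar; origin at the centre of its foot. Leave alone.
- slidebox: Box for slides, blue with a white lid, 82 by 52 mm, 42 mm high, loose, to the -y side of the block, 200 mm or more from the middle line of the bar; origin at the centre of its underside. Leave alone.
Mind the look-alikes: they are no part of the job. Of the things shaped like the block, the aluminium one is meant.

How it is judged:
At the end, for the whole second after the job is handed in: A slotted face lies against the bar: square within 0.06 rad, block centre at most 49.5 mm from the reading face (45 is contact) and within 15 mm of the window's middle; block flat and at rest; bottle, jar and slide box within 20 mm of their start (angle between the x axis of block and the x axis of reader, either way round below 0.06 rad and x of block in the frame of reader between -0.0495 and -0.04 m and y of block in the frame of reader between -0.015 and 0.015 m and height (world z) of block below 0.003 m and angle between block's own z axis and vertical below 0.03 rad and linear speed of block below 0.01 m/s and distance of each of reagent, jar, slidebox from where it was at the start of the episode below 0.02 m); the robot touches nothing.
It fails at once if the block is lifted off the bench (more than 6 mm) (height (world z) of block above 0.006 m).
It fails at once if the block is tipped (more than 0.15 rad) (angle between block's own z axis and vertical above 0.15 rad).
It fails at once if the bottle is disturbed (moved more than 20 mm) (distance of reagent from where it was at the start of the episode above 0.02 m).
It fails at once if the jar is disturbed (moved more than 20 mm) (distance of jar from where it was at the start of the episode above 0.02 m).
It fails at once if the slide box is disturbed (moved more than 20 mm) (distance of slidebox from where it was at the start of the episode above 0.02 m).
It also fails if it takes over 58 s, if anything falls off the work surface, if the arm or the gripper's body presses on something with over 40 N, if the wrist force passes 120 N, or if a joint passes its speed limit or range.

## Working session

There is one attempt and no reset: what is moved stays moved. The work goes in short steps, each a Python script; the robot and the scene stay as the last script left them, time stands still between calls to the robot, and variables do not carry over. Pictures are saved under pics/ and viewed, and the job is handed in when it is done.

```bash
mkdir -p pics; ls
python3 - <<'E'
from bench import *
import cv2,numpy as np
for c in("top","side"):
    im=read_camera(c); cv2.imwrite(f"pics/{c}0.png",im[:,:,::-1])
    p=camera_params(c); print(c,np.round(p["K"],1).tolist(),np.round(p["camera_from_world"],3).tolist())
    for n in("block","reader","reagent","jar","slidebox"):
        print(n,[(np.round(d["at"]).tolist(),round(d["confidence"],2)) for d in look_for(c,n)][:4],[(np.round(d["at"]).tolist(),round(d["confidence"],2)) for d in tip_of(c,n)][:3])
print(read_time_s(),read_eef_pos(),read_tcp_rot(),read_finger_gap())
E
```

```text
pics
top [[414.1, 0.0, 278.2], [0.0, 414.1, 212.2], [0.0, 0.0, 1.0]] [[-0.01, -1.0, -0.013, 0.054], [-0.998, 0.011, -0.064, 0.603], [0.064, 0.012, -0.998, 0.88], [0.0, 0.0, 0.0, 1.0]]
block [([246.0, 286.0], 0.86), ([348.0, 304.0], 0.84), ([314.0, 221.0], 0.66)] [([245.0, 285.0], 0.88), ([310.0, 224.0], 0.72), ([348.0, 301.0], 0.66)]
reader [([284.0, 140.0], 0.92)] [([289.0, 157.0], 0.59)]
reagent [([185.0, 210.0], 0.57)] [([188.0, 211.0], 0.56)]
jar [([409.0, 152.0], 0.57)] [([406.0, 153.0], 0.66)]
slidebox [([417.0, 197.0], 0.79)] [([411.0, 199.0], 0.64)]
side [[475.5, 0.0, 278.8], [0.0, 475.5, 200.4], [0.0, 0.0, 1.0]] [[1.0, -0.021, 0.021, -0.568], [0.007, -0.528, -0.849, 0.056], [0.028, 0.849, -0.528, 0.968], [0.0, 0.0, 0.0, 1.0]]
block [([223.0, 189.0], 0.89), ([190.0, 256.0], 0.74), ([289.0, 230.0], 0.67)] [([192.0, 262.0], 0.84), ([288.0, 235.0], 0.72), ([223.0, 195.0], 0.63)]
reader [([375.0, 218.0], 0.78)] [([353.0, 223.0], 0.7)]
reagent [([294.0, 156.0], 0.86)] [([294.0, 170.0], 0.6), ([288.0, 233.0], 0.2)]
jar [([384.0, 304.0], 0.76)] [([379.0, 315.0], 0.8), ([285.0, 236.0], 0.22)]
slidebox [([320.0, 308.0], 0.62)] [([316.0, 316.0], 0.63)]
1.1 [ 0.17578144 -0.62580501  0.25027991] [9.90640797e-01 1.36494726e-01 1.30527631e-05 5.67457282e-06] 0.08524114143309817
```

Run:
```python
import cv2
a=cv2.imread("pics/top0.png");cv2.imwrite("pics/topcrop.png",cv2.resize(a[100:340,150:450],None,fx=2.5,fy=2.5,interpolation=cv2.INTER_CUBIC))
a=cv2.imread("pics/side0.png");cv2.imwrite("pics/sidecrop.png",cv2.resize(a[120:360,150:450],None,fx=2.5,fy=2.5,interpolation=cv2.INTER_CUBIC))
```

```text
(no output)
```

View pics/topcrop.png

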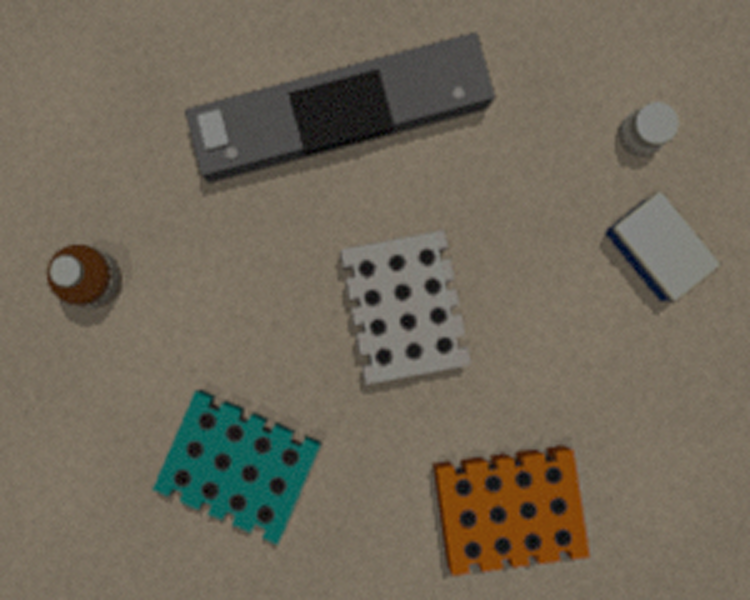

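View pics/sidecrop.png

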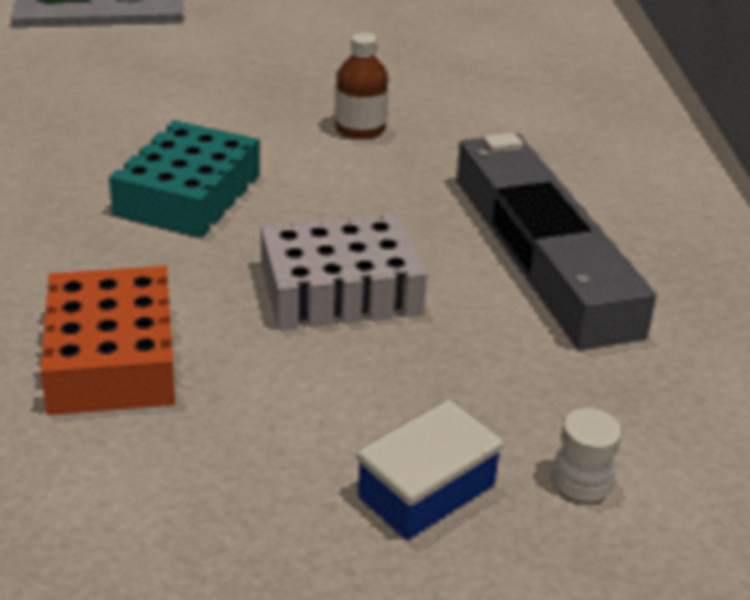

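The three block shapes in the top image are teal (246,286), orange (348,304) and bare grey metal (~312,222). The grey one at crop (405,308) is the aluminium block: uncoloured, an end facing the bar, and the side crop shows it grey with upright slots. Next I measure poses.

```bash
cat > h.py <<'E'
from bench import *
import cv2,numpy as np
from scipy.optimize import least_squares
def proj(c,P):
    p=camera_params(c);T=np.array(p["camera_from_world"]);P=np.atleast_2d(P)
    q=P@T[:3,:3].T+T[:3,3];q=q@np.array(p["K"]).T;return q[:,:2]/q[:,2:]
def ray(c,uv,z):
    p=camera_params(c);T=np.array(p["camera_from_world"]);K=np.array(p["K"])
    d=T[:3,:3].T@np.linalg.inv(K)@np.array([uv[0],uv[1],1.]);o=-T[:3,:3].T@T[:3,3]
    return (o+d*(z-o[2])/d[2])
# rectified map at height z: pixel (i,j)->world; 1mm/px, x up, y left
X0,X1,Y0,Y1=.25,.85,-.35,.35
def rect(im,z,c="top"):
    W=np.array([[X0,Y0],[X0,Y1],[X1,Y1],[X1,Y0]]);uv=proj(c,np.c_[W,np.full(4,z)]).astype(np.float32)
    pix=np.array([[(Y1-y)*1000,(X1-x)*1000] for x,y in W],np.float32)
    return cv2.warpPerspective(im,cv2.getPerspectiveTransform(uv,pix),(int((Y1-Y0)*1000),int((X1-X0)*1000)))
def w2p(x,y): return ((Y1-y)*1000,(X1-x)*1000)
def p2w(u,v): return np.array([X1-v/1000,Y1-u/1000])
E
python3 - <<'E'
from h import *
im=cv2.imread("pics/top0.png")
cv2.imwrite("pics/rect40.png",rect(im,.04))
for z,cs in((.045,[(187,108),(475,35),(492,98),(207,177)]),(.04,[(342,248),(445,232),(468,367),(366,384)])):
    P=np.array([ray("top",(u/2.5+150-.3,v/2.5+100-.3),z)[:2] for u,v in cs]);print(np.round(P,3).tolist(),np.round([np.linalg.norm(P[i]-P[i-1]) for i in range(4)],3),P.mean(0))
for n,uv in(("reagent",(188,211)),("jar",(406,153)),("slidebox",(411,199))):print(n,ray("top",uv,0))
r=rect(im,.04);hsv=cv2.cvtColor(r,cv2.COLOR_BGR2HSV)
for u,v in((314,221),):
  p=w2p(*ray("top",(u,v),.04)[:2]);print(p,r[int(p[1])-5:int(p[1])+5,int(p[0])-5:int(p[0])+5].mean((0,1)),'bench',r[450:460,100:110].mean((0,1)))
E
```

```text
[[0.752, 0.161], [0.812, -0.086], [0.757, -0.1], [0.692, 0.144]] [0.062 0.254 0.056 0.252] [0.75346712 0.02970354]
[[0.631, 0.03], [0.643, -0.058], [0.529, -0.075], [0.515, 0.011]] [0.117 0.089 0.116 0.087] [ 0.57965657 -0.02328143]
reagent [0.6101888  0.24895415 0.        ]
jar [ 0.73446684 -0.23849493  0.        ]
slidebox [ 0.6312848  -0.24643358  0.        ]
(np.float64(378.040987683188), np.float64(266.82863758472064)) [111.95 118.16 122.04] bench [ 96.29 113.03 123.69]
```

View pics/rect40.png

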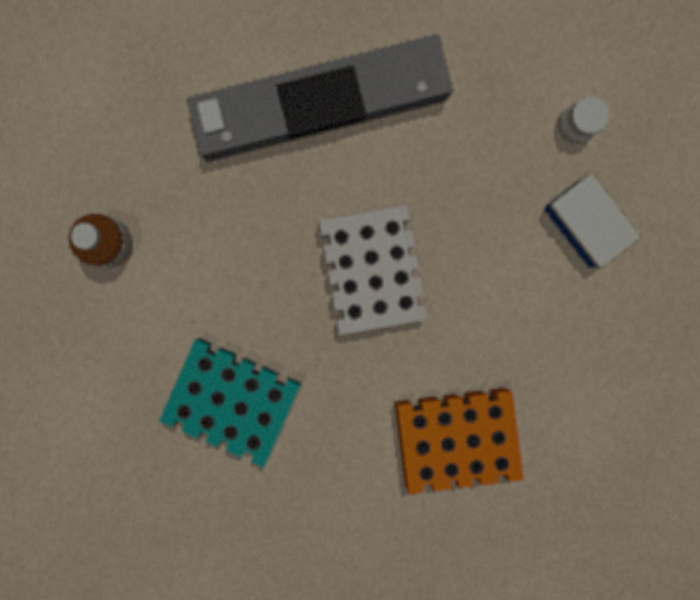

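```bash
cat >> h.py <<'E'
def fit_rect(mask,L,W,x0,sides=(1,1,1,1)):
    """fit rectangle LxW (along its y: L, x: W; metres) to mask in rect image by IoU-like score; x0=(x,y,yaw)"""
    from scipy.optimize import minimize
    f=cv2.GaussianBlur(mask.astype(np.float32)*2-1,(0,0),1.0)
    g=np.stack(np.meshgrid(np.linspace(-1.25,1.25,60),np.linspace(-1.25,1.25,60)),-1).reshape(-1,2)
    # signed template inside + / outside -
    t=np.where((abs(g)<1).all(1),1.,-1.)
    loc=g*np.array([W/2,L/2])
    def s(p):
        c,sn=np.cos(p[2]),np.sin(p[2])
        x=p[0]+c*loc[:,0]-sn*loc[:,1];y=p[1]+sn*loc[:,0]+c*loc[:,1]
        u,v=w2p(x,y)
        val=cv2.remap(f,u.astype(np.float32),v.astype(np.float32),cv2.INTER_LINEAR,borderValue=-1).ravel()
        return -np.mean(val*t)
    best=None
    for d in(-.15,0,.15):
        r=minimize(s,np.array(x0)+[0,0,d],method="Nelder-Mead",options=dict(initial_simplex=np.array(x0)+[0,0,d]+np.array([[0,0,0],[.015,0,0],[0,.015,0],[0,0,.15]]),xatol=1e-5,fatol=1e-5))
        if best is None or r.fun<best.fun:best=r
    return best.x,-best.fun
def greymask(r,ratio=.86,vmin=0):
    r=cv2.GaussianBlur(r,(0,0),1.5).astype(float)
    m=(r[...,0]/(r[...,2]+1)>ratio)&(r[...,2]>vmin)
    return m
E
python3 - <<'E'
from h import *
im=cv2.imread("pics/top0.png")
r=rect(im,.04);m=greymask(r,.86,0)
sub=np.zeros_like(m);sub[190:350,300:445]=1
m2=cv2.morphologyEx((m&sub).astype(np.uint8),cv2.MORPH_CLOSE,np.ones((15,15)))
b,s=fit_rect(m2,.116,.09,(.58,-.023,.158+np.pi/2));print("block",b,s)
r5=rect(im,.045);rb=cv2.GaussianBlur(r5,(0,0),1).astype(float)
m=((rb[...,0]/(rb[...,2]+1)>.88)).astype(np.uint8);m[:,:150]=0;m[190:]=0;m[:,490:]=0
m=cv2.morphologyEx(m,cv2.MORPH_CLOSE,np.ones((15,15)))
pts=cv2.findContours(m,0,1)[0];c=max(pts,key=cv2.contourArea);print(cv2.minAreaRect(c))
rd,s=fit_rect(m,.26,.06,(.753,.03,.245));print("reader centre",rd,s)
o=rd[:2]-.03*np.array([np.cos(rd[2]),np.sin(rd[2])]);print("origin",o)
v=r5.copy()
for p,L,W,col in((b,.116,.09,(0,255,0)),(rd,.26,.06,(0,0,255))):
    R=np.array([[np.cos(p[2]),-np.sin(p[2])],[np.sin(p[2]),np.cos(p[2])]])
    k=np.array([w2p(*(p[:2]+R@np.array(q))) for q in((W/2,L/2),(W/2,-L/2),(-W/2,-L/2),(-W/2,L/2))])
    cv2.polylines(v if L>.2 else v,[k.round().astype(int)],True,col)
v[m>0,1]=np.minimum(255,v[m>0,1].astype(int)+20)
cv2.imwrite("pics/fit.png",v[:360])
E
```

```text
block [ 0.58033532 -0.02269271  1.74541941] 0.940008807630899
((320.04779052734375, 98.87995147705078), (65.07597351074219, 257.90985107421875), 75.69972229003906)
reader centre [0.75097811 0.03270517 0.25081891] 0.9106100440987697
origin [0.72191683 0.02525925]
```

View pics/fit.png

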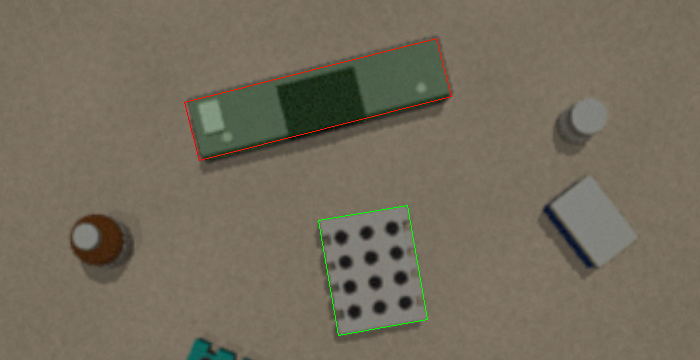

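```bash
cat >> h.py <<'E'
RO=np.array([.7235,.0245]);RY=.248
def Rm(a): return np.array([[np.cos(a),-np.sin(a)],[np.sin(a),np.cos(a)]])
def r2w(p): return RO+Rm(RY)@np.array(p)
def w2r(p): return Rm(RY).T@(np.array(p)-RO)
def quat(psi):  # tool down, tool x at world yaw psi
    return np.array([np.cos(psi/2),np.sin(psi/2),0,0])
def tq(rh,flip): return quat(RY+rh+(np.pi if flip else 0))
E
python3 - <<'E'
from h import *
print(w2r([.58034,-.0227]),1.7454-RY)
from scipy.spatial.transform import Rotation as R
q=read_tcp_rot();print(R.from_quat(q).as_matrix().round(2).tolist())
for flip in(0,1):
  for nm,(x,y),rh in(("A",(-.15,.06),-1.571-.073),("A2",(-.157,-.005),-1.644),("B",(-.157,-.145),1.498),("B2",(-.11,-.09),.8),("C",(-.14,0),0),("C2",(-.1,0),0)):
    q=inverse_kinematics([*r2w((x,y)),.025],tq(rh,flip)); print(flip,nm,None if q is None else np.round(q,2))
E
```

```text
[-0.15036604 -0.01061507] 1.4974
[[0.96, 0.27, 0.0], [0.27, -0.96, -0.0], [0.0, 0.0, -1.0]]
0 A [-1.01  0.94  1.14  1.98 -1.07  1.   -2.29]
0 A2 [-0.89  0.95  1.14  1.96 -1.07  1.01 -2.18]
0 B [ 0.62  0.69 -0.56  1.76  0.48  0.83  0.  ]
0 B2 [ 0.45  0.7  -0.5   1.72  0.43  0.83 -0.76]
0 C [ 0.29  0.6  -0.43  1.87  0.35  0.75 -1.65]
0 C2 [ 0.26  0.65 -0.41  1.77  0.35  0.79 -1.65]
1 A [ 0.33  0.61 -0.58  1.92  0.47  0.76 -0.35]
1 A2 [ 0.41  0.61 -0.55  1.9   0.45  0.76 -0.21]
1 B [ 0.17  0.61  0.01  1.79 -0.01  0.74 -2.77]
1 B2 [ 0.91  1.12 -1.26  1.7   1.14  1.24  1.98]
1 C [ 0.47  0.66 -0.65  1.86  0.54  0.8   1.35]
1 C2 [ 0.41  0.71 -0.62  1.76  0.53  0.84  1.37]
```

```bash
cat >> h.py <<'E'
def go(p,rh,flip,z,speed=.15,ptp=False):
    w=[*r2w(p),z]
    if ptp: move_ptp(w,tq(rh,flip))
    else: movel(w,tq(rh,flip),speed=speed)
def st(l=""): print(l,"t",round(read_time_s(),2),"F",np.round(read_ft_force(),1),"r",np.round(w2r(read_eef_pos()[:2]),4),round(float(read_eef_pos()[2]),4),flush=True)
def snap(n):
    for c in("top","side"): cv2.imwrite(f"pics/{n}_{c}.png",read_camera(c)[:,:,::-1])
E
python3 - <<'E'
from h import *
c=np.array([-.1504,-.0106]);rh=-np.pi/2-.073;d=np.array([np.cos(rh),np.sin(rh)])
s=c-d*.070
go(s,rh,1,.15,ptp=True);move_gripper(.07);st("above")
go(s,rh,1,.026,.15);st("down")
go(s+d*.0135,rh,1,.026,.06);st("near")
go(c-d*.056+d*.0645,rh,1,.026,.06);st("pushed")
snap("A")
E
```

```text
above t 4.17 F [-0.1 -0.4 -0.3] r [-0.1453  0.0589] 0.15
down t 5.15 F [ 0.1  0.2 -0.6] r [-0.1443  0.0593] 0.0269
near t 5.53 F [0.3 1.5 0.3] r [-0.1461  0.0443] 0.0264
pushed t 6.76 F [-0.6  2.7  1.3] r [-0.151  -0.0198] 0.026
```

```bash
python3 -c "
import cv2,numpy as np
a=cv2.imread('pics/A_top.png')[100:340,150:450];b=cv2.imread('pics/A_side.png')[120:360,150:450]
cv2.imwrite('pics/A.png',cv2.resize(np.vstack([a,b]),None,fx=1.25*1,fy=1.25))
cv2.imwrite('pics/A.png',cv2.resize(np.hstack([a,b]),None,fx=1.33,fy=1.33))"
```

```text
(no output)
```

View pics/A.png

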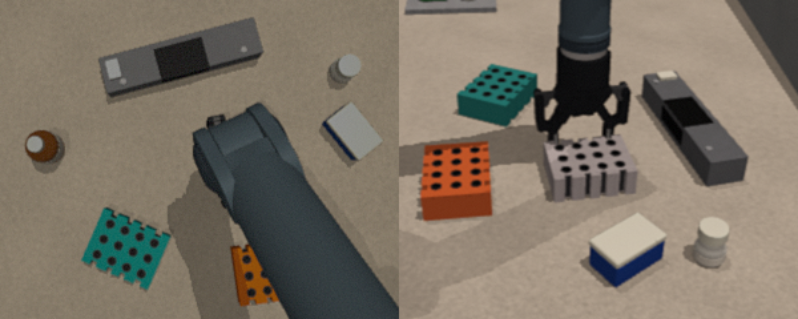

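The push moved the block cleanly in -y; the wells face in the side view (crop ~590,155) and the slide box still has a gap. Next I lift clear, re-measure and move above the -y side.

Run:
```python
from h import *
p=w2r(read_eef_pos()[:2]);rh=-np.pi/2-.073;d=np.array([np.cos(rh),np.sin(rh)])
go(p-d*.008,rh,1,.026,.1);go(p-d*.008,rh,1,.12,.3)
c=np.array([-.155,-.075]);rh2=np.pi/2-.073;d2=-d
go(c-d2*.075,rh2,0,.14,ptp=True);st()
snap("B")
for cm in("top","side"):
    r=rect(cv2.imread(f"pics/B_{cm}.png"),.04,cm);cv2.imwrite(f"pics/B_{cm}_r.png",r)
a=cv2.imread("pics/B_top_r.png");b=cv2.imread("pics/B_side_r.png");cv2.imwrite("pics/B.png",np.hstack([a[:450,150:550],b[:450,150:550]]))
```

```text
t 8.19 F [-0.9  1.3  0.9] r [-0.1624 -0.1507] 0.1378
```

View pics/B.png

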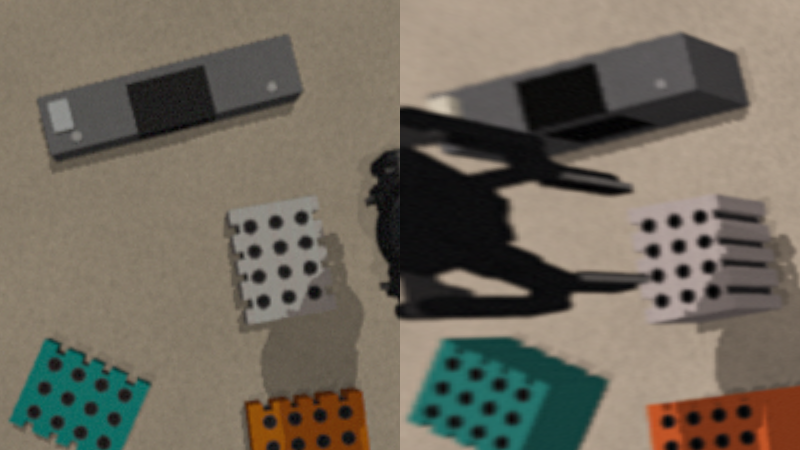

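```bash
cat >> h.py <<'E'
def wells_pose(r,box,guess):
    """find dark wells in rect image box(u0,v0,u1,v1), fit 3x4 grid centre/yaw by least squares; guess=(x,y,yaw of block y-axis -> block yaw)"""
    u0,v0,u1,v1=box
    g=cv2.GaussianBlur(r,(0,0),1.2).max(2)[v0:v1,u0:u1]
    bl=[]
    n,l,stt,ce=cv2.connectedComponentsWithStats((g<62).astype(np.uint8))
    for i in range(1,n):
        w,h,a=stt[i,2:5]
        if 5<=w<=22 and 5<=h<=22 and a>30: bl.append(p2w(ce[i,0]+u0,ce[i,1]+v0))
    return np.array(bl)
E
python3 - <<'E'
from h import *
r=cv2.imread("pics/B_top_r.png")
m=greymask(r,.85,0).astype(np.uint8);sub=np.zeros_like(m);sub[180:340,365:500]=1
m=cv2.morphologyEx(m&sub,cv2.MORPH_CLOSE,np.ones((15,15)))
b,s=fit_rect(m,.116,.09,(.59,-.082,1.745));print(b,s,w2r(b[:2]),b[2]-RY)
P=wells_pose(r,(365,180,500,340),None);print(len(P),P.mean(0),w2r(P.mean(0)))
r=cv2.imread("pics/rect40.png");P=wells_pose(r,(300,190,445,350),None);print(len(P),P.mean(0))
E
```

```text
[ 0.59061223 -0.08062259  1.74331712] 0.9433134055065198 [-0.15462609 -0.06928701] 1.4953171184955218
12 [ 0.5908049  -0.08192412] [-0.15475879 -0.07059601]
12 [ 0.58061102 -0.02306486]
```

```bash
cat > arc.py <<'E'
from h import *
c0=np.array([-.1547,-.0703]);f0=1.4955;R=.0763;off=.0505;bias=-.004
n=lambda f:np.array([np.cos(f),np.sin(f)])
t=lambda f:np.array([np.sin(f),-np.cos(f)])   # along face, toward bar at f=90deg
piv=c0+R*t(f0)   # CW rotation: centre velocity along n
def tcp(f,o=off):
    c=piv-R*t(f); return c-n(f)*o+bias*t(f)
E
python3 - <<'E'
from arc import *
print(piv,piv-R*t(0))
for f in np.linspace(f0,0,6):
    print(tcp(f),inverse_kinematics([*r2w(tcp(f)),.026],tq(f,0)).round(2))
move_gripper(.08)
go(tcp(f0,.068),f0,0,.14,.2);go(tcp(f0,.068),f0,0,.026,.15);st("down")
go(tcp(f0,.051),f0,0,.026,.06);st("near")
for f in np.linspace(f0,0,11)[1:]:
    go(tcp(f),f,0,.026,.06);st(f"{f:.2f}")
snap("C")
a=cv2.imread("pics/C_top.png");b=cv2.imread("pics/C_side.png");cv2.imwrite("pics/C.png",cv2.resize(np.hstack([a[100:340,150:450],b[120:360,150:450]]),None,fx=1.33,fy=1.33))
E
```

```text
[-0.07861619 -0.07603968] [-0.07861619  0.00026032]
[-0.16248754 -0.12035601] [ 0.63  0.68 -0.61  1.8   0.51  0.82 -0.06]
[-0.17182209 -0.0936749 ] [ 0.57  0.64 -0.56  1.86  0.46  0.78 -0.37]
[-0.17288034 -0.06542786] [ 0.49  0.61 -0.51  1.89  0.42  0.76 -0.68]
[-0.16556832 -0.0381231 ] [ 0.4   0.59 -0.46  1.9   0.37  0.74 -1.  ]
[-0.15053532 -0.01418518] [ 0.31  0.59 -0.4   1.88  0.33  0.74 -1.31]
[-0.12911619  0.00426032] [ 0.22  0.6  -0.35  1.85  0.28  0.75 -1.61]
down t 9.72 F [-0.1  0.9  0.4] r [-0.1628 -0.1381] 0.0269
near t 10.15 F [ 0.2 -0.4 -0.6] r [-0.162  -0.1198] 0.0265
1.35 t 10.54 F [ 0.1 -2.8  0.4] r [-0.1683 -0.1077] 0.0261
1.20 t 10.93 F [-0.6 -2.   0.2] r [-0.1719 -0.0935] 0.0259
1.05 t 11.31 F [-0.3 -0.6 -0.4] r [-0.1735 -0.079 ] 0.0257
0.90 t 11.69 F [-0.1  0.   0.7] r [-0.1728 -0.0649] 0.0258
0.75 t 12.07 F [-1.7  0.8 -0.7] r [-0.1701 -0.0511] 0.0259
0.60 t 12.46 F [-1.5  1.1 -0.3] r [-0.1654 -0.0379] 0.0259
0.45 t 12.84 F [-1.   0.1 -0.8] r [-0.1587 -0.0254] 0.026
0.30 t 13.22 F [-0.   0.3 -0.2] r [-0.1503 -0.0141] 0.026
0.15 t 13.61 F [-0.3 -0.3 -0.4] r [-0.1403 -0.0042] 0.026
0.00 t 13.99 F [-0.8  0.3 -0. ] r [-0.1289  0.0042] 0.026
```

View pics/C.png

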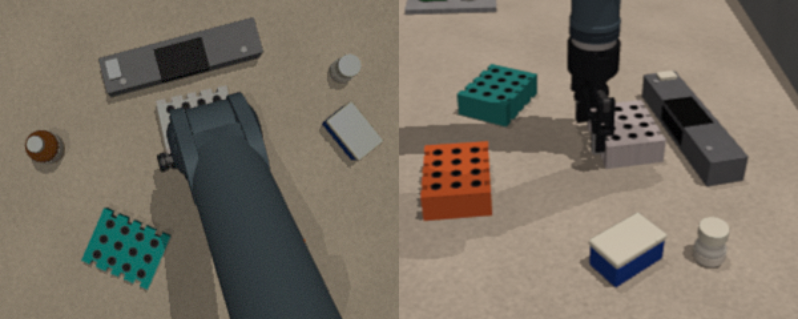

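The arc turned the block about 90°: the top crop shows its slotted long face (~195,95) towards the bar at the window. Lifting clear to measure.

Run:
```python
from h import *
p=w2r(read_eef_pos()[:2])
go(p-[.015,0],0,0,.026,.1);go(p-[.015,0],0,0,.13,.3)
go((-.15,-.17),1.0,0,.16,ptp=True)
snap("D");r=rect(cv2.imread("pics/D_top.png"),.04);cv2.imwrite("pics/D.png",r[:400]);st()
```

```text
t 16.11 F [ 0.4 -0.4 -0.1] r [-0.1499 -0.168 ] 0.1591
```

View pics/D.png

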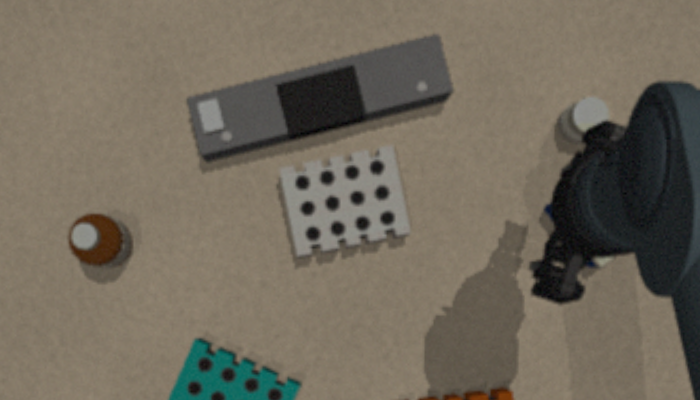

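Run:
```python
from h import *
r=cv2.imread("pics/D_top.png");r=rect(r,.04)
m=greymask(r,.85,0).astype(np.uint8);sub=np.zeros_like(m);sub[142:270,270:420]=1;sub[:150,270:300]=0;sub[:165,270:280]=0
m=cv2.morphologyEx(m&sub,cv2.MORPH_CLOSE,np.ones((15,15)))
P=wells_pose(r,(275,145,415,265),None);print(len(P),w2r(P.mean(0)))
b,s=fit_rect(m,.116,.09,(*P.mean(0),.2));print(b,s,w2r(b[:2]),b[2]-RY)
# well-row direction
Q=P-P.mean(0);u,_,v=np.linalg.svd(Q);print("yaw wells",np.arctan2(-v[0][0]*np.sign(v[0][1]),abs(v[0][1])))
# window: dark region on top plane z=.045 
r5=rect(cv2.imread("pics/D_top.png"),.045);g=cv2.GaussianBlur(r5,(0,0),1).max(2)
mm=(g<45).astype(np.uint8);mm[142:]=0;n,l,stt,ce=cv2.connectedComponentsWithStats(mm);i=1+np.argmax(stt[1:,4]);ys=np.argwhere(l==i)
W=np.array([w2r(p2w(x,y)) for y,x in ys]);print("window r-frame y 1..99%",np.percentile(W[:,1],[1,99]),"x",np.percentile(W[:,0],[1,99]))
```

```text
12 [-0.07591589 -0.00026392]
[0.64901179 0.00573356 0.20454773] 0.9551466075020532 [-7.68157799e-02  9.20063144e-05] -0.04345227097990517
yaw wells 0.2065332173476966
window r-frame y 1..99% [-0.11057845  0.04340664] x [-0.00412256  0.05019896]
```

Run:
```python
from h import *
r5=rect(cv2.imread("pics/D_top.png"),.045);g=cv2.GaussianBlur(r5,(0,0),1).max(2).astype(np.float32)
xs=np.arange(.006,.05,.002);ys=np.arange(-.14,.14,.001)
G=np.array([[w2p(*r2w((x,y))) for y in ys] for x in xs],np.float32)
v=cv2.remap(g,G[...,0],G[...,1],cv2.INTER_LINEAR);m=np.median(v,0);d=np.where(m<(m.min()+np.median(m))/2)[0];print(ys[d[0]],ys[d[-1]],(ys[d[0]]+ys[d[-1]])/2, len(d))
# front/back edge of top per y: profile along x
xs=np.arange(-.03,.09,.001)
for y in(-.1,-.06,.06,.09):
    q=np.array([[w2p(*r2w((x,y))) for x in xs]],np.float32);rr=cv2.GaussianBlur(r5,(0,0),1).astype(np.float32);p=cv2.remap(rr,q[...,0],q[...,1],cv2.INTER_LINEAR)[0];gv=p[:,2]
    k=np.where(gv<(gv.min()+gv.max())/2)[0];dg=np.diff(gv);print(y,"back",xs[k[-1]],"steps",xs[np.argsort(dg)[-3:]],xs[np.argsort(dg)[:3]])
```

```text
-0.040999999999999925 0.038000000000000145 -0.0014999999999998903 80
-0.1 back 0.05800000000000008 steps [0.062 0.001 0.002] [-0.006 -0.007 -0.005]
-0.06 back 0.05800000000000008 steps [0.061 0.001 0.002] [-0.006 -0.007 -0.005]
0.06 back 0.05800000000000008 steps [0.002 0.06  0.061] [-0.006 -0.007 -0.005]
0.09 back 0.05800000000000008 steps [0.002 0.061 0.001] [-0.006 -0.007 -0.005]
```

Reader frame confirmed: the window spans y −41…+38 mm and the front face is at x ≈ +1.5 mm. The block is at (−76, 0) mm with yaw −0.043 rad. Now the straight push into the bar.

Run:
```python
from h import *
ex=np.array([np.cos(RY),np.sin(RY)])
go((-.155,0),0,0,.14,ptp=True);move_gripper(.08)
go((-.155,0),0,0,.026,.15);st("down")
go((-.132,0),0,0,.026,.08);go((-.100,0),0,0,.026,.05);st("near")
x=-.100
while x<-.086:
    x+=.0015;go((x,0),0,0,.026,.03)
    F=-(read_ft_force()[:2]@ex);print(round(x,4),w2r(read_eef_pos()[:2]).round(4),round(F,1))
    if F>12:break
st("pressed");pause(.2)
p=w2r(read_eef_pos()[:2])
go(p-[.02,0],0,0,.026,.06);go(p-[.02,0],0,0,.14,.3)
go((-.15,-.17),1.0,0,.16,ptp=True)
snap("E");st()
r=rect(cv2.imread("pics/E_top.png"),.04);P=wells_pose(r,(230,90,440,265),None)
P=np.array([p for p in P if w2r(p)[0]<-.004]);print(len(P),w2r(P.mean(0)))
Q=P-P.mean(0);u,_,v=np.linalg.svd(Q);print("yaw rel",np.arctan2(-v[0][0]*np.sign(v[0][1]),abs(v[0][1]))-RY)
a=cv2.imread("pics/E_top.png");b=cv2.imread("pics/E_side.png");cv2.imwrite("pics/E.png",cv2.resize(np.hstack([a[100:340,150:450],b[120:360,150:450]]),None,fx=1.33,fy=1.33))
```

```text
down t 18.34 F [-0.3 -0.1  0.3] r [-1.54e-01 -1.00e-04] 0.0268
near t 19.57 F [-0.7  0.  -2. ] r [-0.1001  0.0002] 0.0257
-0.0985 [-0.0992  0.0001] 3.2
-0.097 [-0.0976 -0.    ] 3.9
-0.0955 [-0.0976  0.    ] 7.8
-0.094 [-0.0976  0.    ] 10.9
-0.0925 [-0.0976  0.    ] 13.8
pressed t 20.82 F [-13.5  -2.8   9.2] r [-0.0976  0.    ] 0.0257
 t 23.34 F [-0.1  0.3 -0.1] r [-0.1497 -0.168 ] 0.1593
12 [-0.04297053  0.00109187]
yaw rel -0.00012846967101379225
```

View pics/E.png

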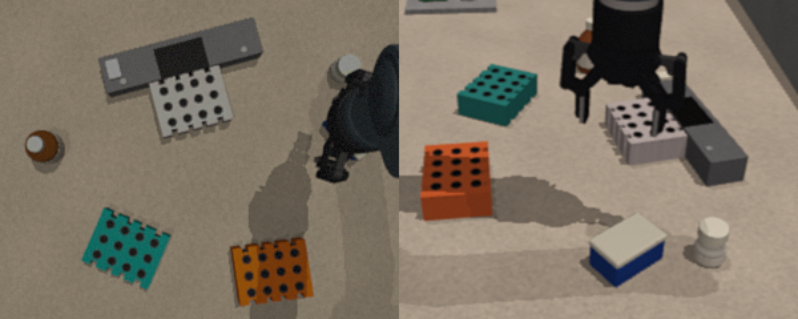

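The picture shows the block (crop ~190,100) flat on the bar under the dark window. Bottle (42,146), slide box and jar are where they were, and the gripper is in the air. Handing in.

Run:
```python
from bench import *
sign_off()
```

```text
the job is handed in; nothing more can be done
```

The aluminium block now sits flat against the reader bar, slotted face first and centred on the window. I handed the job in at about 23 s of the 58 s; no verdict was reported.

- **What I did:** With two fingertips I pushed the block sideways, then swept it about 86° around an arc. Last, I pushed its rear face into the bar until it stopped hard at about 14 N.
- **Block position:** In the last picture the well pattern puts the block centre at −43 mm in my frame. That is about −44.5 mm after correcting a 1.5 mm offset I measured in the bar's face. It is 1 to 3 mm off the window's middle, and its angle to the bar is about 0.00 rad.
- **Other objects:** In the last pictures the bottle, jar and slide box show no movement. I judged this by eye and did not measure it; in the final top view the arm partly hides the jar and slide box, so for those I relied on the side view. The gripper was raised clear of everything.
- **Checks:** None failed. The only disagreement was that 1.5 mm offset.

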